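# Transfer a hanging chopping board over the rail end stops to the next rail

### The job

Move the bamboo board with the green grip from the drying rail to the next rail: keeping it hung, slide it along under the yellow guard until it presses lightly on the red end buffer, lift it straight up through the gap there and over the end stops, and set it down in the loading gap at the near end of the next rail. Then slide it along under that guard until it rests against the far red buffer, let go and back away. Feel your way gently, without jamming or ramming it into rail, guard or stops, and leave the other hanging boards and kitchen things where they are.

Things in the scene. Friction and masses are not known exactly. Their poses are not given: they have to be found in the camera images.
- hanger_grip (a point): Centre of the green plastic grip of the board hanger to move: upright, 16 (x) by 14 (y) by 58 mm tall, to be pinched from above across its 14 mm. Site 36 mm above and 20 mm to -x of hanger_hook; the grip spans 5 to 63 mm above hanger_hook. Axes as its rail's: y along the rail, z up. The whole hanger weighs 0.2 to 0.33 kg.
- hanger_hook (a point): Centre of the underside of the hanger's hook, which rests on the bar. Hook 24 mm long along the bar (12 each way), 5 mm thick, 3 mm play each side of the bar; a lip at +x ends 14 mm below this point; a leg at -x (outer face 13 mm off) carries the bamboo board, 110 (x) by 12 (y) by 100 mm, its top 75 mm below.
- rail_a: Drying rail, fixed. Origin at worktop level straight below the free end of its bar; y along the bar towards that end, x away from the robot, z up. Steel bar 10 mm wide, 16 mm high, top at z = 215 mm, y = -260 to 0, rubber-mounted (sinks 1 mm per 5 N); posts at x = 90 mm end 20 mm above it. The green hanger starts at y = -155 to -125 mm.
- a_buffer (a joint): Travel of the drying rail's red buffer, 0 free to 0.006 m fully in, springy at 1 N per mm, then rigid. It sits on a yellow end fitting clamped firmly on the bar, whose place is not measured: the buffer's face lies anywhere from 16 to 44 mm before the bar's end; find it by feel. See rail_a_tip.
- rail_b: Next rail, fixed, going on after the drying rail's free end: 55 to 85 mm on, up to 25 mm sideways, 14 mm lower, 0.12 rad turned. Origin 215 mm below the bar's top at its near end; y along the bar away from that end, x away from the robot, z up. Same bar, mounts and posts, y = 0 to 270 mm. Yellow end stop at y = 2 to 8 mm, 15 mm above the bar.
- b_buffer (a joint): Travel of the next rail's red buffer, 0 free to 0.006 m fully in, 1 N per mm, then rigid. Its free face is at y = 160 mm on rail_b, so a hook home against it is centred at y = 148 mm.
- hanger_white_hook (a point): Same point of a like hanger with white grip and white board, hung at the drying rail's start, to be left alone.
- hanger_blue_hook (a point): Same point of a like hanger with blue grip and dark board, hung at the next rail's far end behind the buffer, to be left alone.
- hanger: The green-gripped hanger; origin at the centre of its hook's underside, the same point as hanger_hook.
- jar_chips: Amber glass jar, 100 mm wide, 170 mm tall, origin under its centre; bystander.
- jar_chili: Red-brown jar, 84 mm wide, 130 mm tall, origin under its centre; bystander.
- sauce: Sauce bottle, 64 mm wide, 200 mm tall, origin under its centre; bystander.
- tub: Brown paper tub, 110 mm wide, 110 mm tall, origin under its centre; bystander.
- bowl: White bowl, 140 mm wide, 55 mm tall, origin under its centre; bystander.
- cleaver: Cleaver lying on the thick chopping board, 300 mm long, origin near where the handle meets the blade; bystander.
- rail_a_tip (a point): Top of the drying rail's bar at its free end. Buffer and the yellow stop 11 to 16 mm behind its face rise 16 mm above the bar. The same fitting's yellow guard strip (9 to 12 mm above the bar, x = -4 to 30 mm; 4 mm above a hung hook) covers the bar from 150 to 32 mm before the buffer face: the hook can rise only in the 32 mm gap beside the buffer.
- rail_b_gap (a point): Centre of the next rail's loading gap (y = 8 to 64 mm), on the bar's top, y = 36 mm. Beyond it a yellow guard (9 to 12 mm above the bar) covers y = 64 to 176 mm.

How it is judged:
By the outcome, as a careful person would: the job done as asked, in the order asked, and still so for the second after the job is handed in, with the robot touching nothing.
It also fails if it takes over 67 s, if anything falls off the work surface, if the arm or the gripper's body presses on something with over 40 N, if the wrist force passes 120 N, or if a joint passes its speed limit or range.

### The arm

A 6-joint arm with a two-finger parallel gripper is mounted at the origin on the work surface. World frame = base frame: x ahead of the robot, y to its left, z up, the work surface at z = 0. Lengths are in m, angles in rad, forces in N, time in s.
With the tool pointing down it reaches from about 0.275 to 1 m from the base axis. Payload 8.4 kg.
Tool frame: the origin (TCP) lies at the very end of the fingers, on their centre line; the grasp point (between the pads) lies 19 mm behind it (env.hold_point_z is the distance from the TCP to the grasp point, in m); z points along the fingers, y is the line along which they close (so a half turn about z gives the same grasp; the last joint's range is limited). The gripper opens to 85 mm and grips with 20 to 120 N. Pads are 22 mm wide; open, the fingers measure 114 mm over their backs; the gripper's body (76 mm by 85 mm) begins 54 mm behind the grasp point. The pads swing forward as they close: fully open they stand 13 mm farther back than shut.
Start: joints at [-1.348, 0.353, 1.633, -0, 1.155, -0.002], TCP at [0.139, -0.609, 0.231] pointing down, gripper open.
Joint ranges: [-2.63, 2.63], [-0.92, 2.1], [0.06, 2.66], [-1.3, 4.44], [0, 2.69], [-3.02, 3.02]. Speed limits (rad/s): [2.22, 2.22, 2.79, 3.14, 3.14, 3.14].

### API

Orientations are given as a unit quaternion [x, y, z, w].
In Python, from workcell import env gives the robot as it stands. Calls block until the motion is done:
- env.movep(position, orientation): joint-space move of the TCP to a pose.
- env.line_to(position, rot=None, v=0.15, until_force=None): straight line of the TCP; rot=None keeps the orientation; v is the mean speed in m/s. With until_force (N) it stops when the force on the tool has changed by that much, and returns True; else False.
- env.movej(angles): joint-space move.
- env.gripper_to(opening, force=None): finger opening in m; force is the grip in N (None keeps the last); returns when the fingers have stopped.
- env.dwell(seconds).
- env.inverse_kinematics(position, orientation): joint angles nearest the present ones, or None.
- env.grab_frame(name): name is "side" or "top"; returns a dict with "color" (480x640x3 uint8, blue, green, red), "range_z" (480x640 float32, m along the optical axis (not along the pixel's ray), 0 where there is no reading), "camera_matrix" (3x3 intrinsics, pixels), "k1" (the pictures are not rectified: a ray, as slopes to the right and down, at radius r is drawn at 1 + k1 r^2 times it, then the intrinsics apply), "world_from_camera" (4x4, takes a point from camera to world coordinates). Camera axes: x right, y down, z forward; pixel columns grow to the right and rows downward; lengths in m; the calibration is good to about 2 mm. A picture is of the moment at which its call begins.
A pose or a line that the arm cannot do raises env.PlanningError and nothing moves.
- env.sign_off(): hands the job in; it is judged then, once.
Readings, each from a call of its own:
- env.read_t(): time.
- env.read_qpos(): joint angles.
- env.read_joint_velocities(): joint speeds.
- env.read_joint_torque(): joint torques, N m.
- env.read_ee_pos(): TCP position.
- env.read_tool_rot(): TCP orientation.
- env.read_contact_force(): force on the tool from outside, world axes, zero at the start.
- env.read_wrist_torque(): the same for the moment, N m.
- env.read_grip_width(): finger opening in m.
- env.read_finger_force(): force on a finger pad.
Only numpy, scipy, OpenCV 4.12 (cv2) and the standard library are available. Lean on these libraries where they do the work, as an engineer would, in place of code of your own. Each camera call takes 0.05 s, during which the arm holds its last target. There are 200 camera calls.

## Working session

There is one attempt and no reset: what is moved stays moved. The work goes in short steps, each a Python script; the robot and the scene stay as the last script left them, time stands still between calls to the robot, and variables do not carry over. Pictures are saved under pics/ and viewed, at most 10 in all, crops included, and the job is handed in when it is done.

```bash
mkdir -p pics; ls; python3 - <<'E'
from workcell import env
import cv2,numpy as np
for n in("side","top"):
    f=env.grab_frame(n);cv2.imwrite(f"pics/{n}0.png",f["color"]);np.savez(f"{n}0.npz",**f)
    print(n,f["camera_matrix"].tolist(),f["k1"],np.round(f["world_from_camera"],4).tolist(),(f["range_z"]>0).mean())
print(env.read_t(),env.read_contact_force(),env.read_tool_rot(),env.hold_point_z)
E
```

```text
pics
side [[450.6191514013642, 0.0, 313.5058109175054], [0.0, 450.6191514013642, 233.77455012290204], [0.0, 0.0, 1.0]] -0.11417360828378366 [[-0.7424, -0.4634, 0.4838, -0.1851], [-0.6696, 0.5344, -0.5158, 0.7407], [-0.0196, -0.7069, -0.7071, 1.1427], [0.0, 0.0, 0.0, 1.0]] 0.9959440104166667
top [[565.1732869680067, 0.0, 321.242398761804], [0.0, 565.1732869680067, 229.16473079934525], [0.0, 0.0, 1.0]] -0.020118911469062514 [[-0.0016, -0.9897, 0.1431, 0.2398], [-1.0, 0.0003, -0.0087, 0.0011], [0.0086, -0.1431, -0.9897, 1.945], [0.0, 0.0, 0.0, 1.0]] 0.9959505208333334
0.1 [ 1.26188992 -0.15464674  0.33942812] [ 9.93688833e-01  1.12170230e-01 -6.33309373e-05 -5.82453822e-04] 0.0187
```

View pics/side0.png

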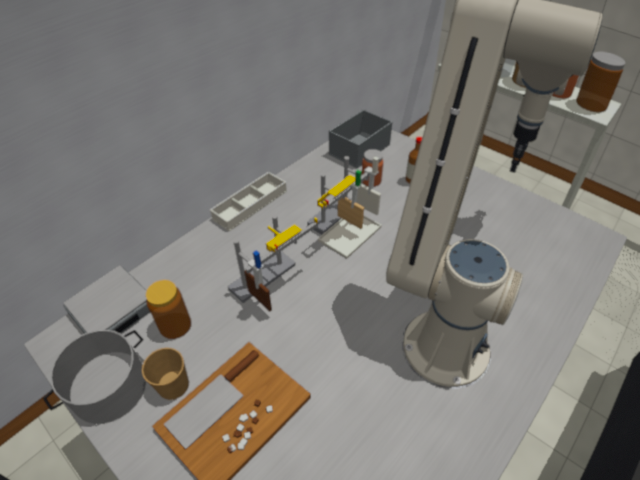

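View pics/top0.png

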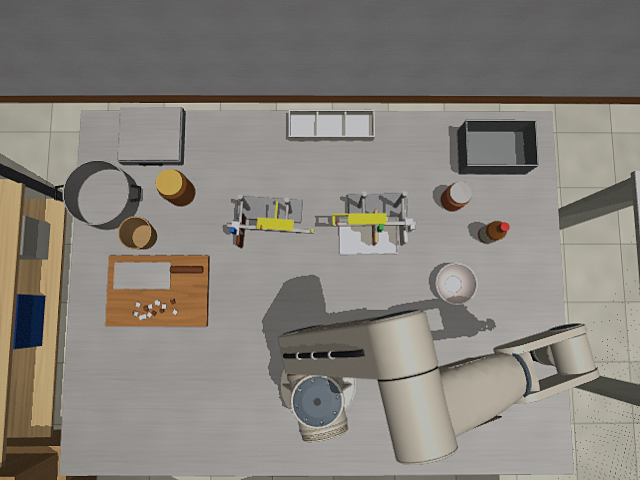

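Both views show rail A (yellow guard at side 343,188 / top 360,219, green grip at side 358,178 / top 381,229). Rail B is to its left (guard at side 284,237 / top 275,224, blue grip at top 233,230). I'll look at enlarged crops.

```bash
python3 - <<'E'
import cv2,numpy as np
a=cv2.imread("pics/top0.png")[180:265,215:425]; b=cv2.imread("pics/side0.png")[145:315,215:395]
cv2.imwrite("pics/topc.png",cv2.resize(a,None,fx=3.8,fy=3.8,interpolation=cv2.INTER_CUBIC))
cv2.imwrite("pics/sidec.png",cv2.resize(b,None,fx=3.5,fy=3.5,interpolation=cv2.INTER_CUBIC))
E
```

```text
(no output)
```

View pics/topc.png

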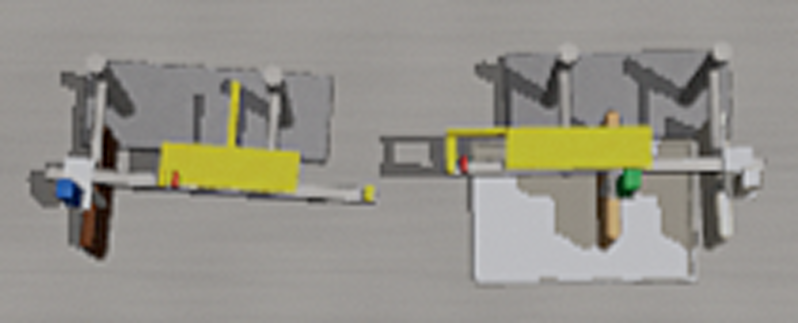

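View pics/sidec.png

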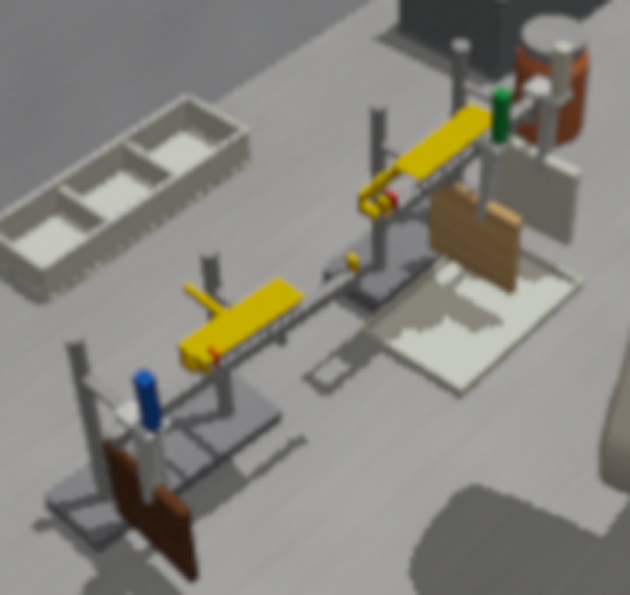

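The crops show, at full-image pixels (top view):
- Rail A: guard at about (368,218), red buffer at (337,223), bar end at (316,221), green grip at (380,228).
- Rail B: stop at (312,231), guard at (275,224), buffer at (261,227), blue grip at (233,230).

Next I'll measure these by ray casting.

```bash
cat > h.py <<'E'
import cv2,numpy as np
def rays(f,uv):
    K=f["camera_matrix"];k=float(f["k1"]);d=(np.asarray(uv,float)-[K[0,2],K[1,2]])/[K[0,0],K[1,1]]
    s=d.copy()
    for _ in range(20): s=d/(1+k*(s**2).sum(1,keepdims=True))
    T=f["world_from_camera"];return T[:3,3],np.c_[s,np.ones(len(s))]@T[:3,:3].T
def plane(f,uv,z):
    o,r=rays(f,uv);return o+r*((z-o[2])/r[:,2])[:,None]
def depth(f,uv):
    o,r=rays(f,uv);uv=np.asarray(uv).astype(int);return o+r*f["range_z"][uv[:,1],uv[:,0]][:,None]
E
python3 - <<'E'
from h import *
roi={"top":(215,180,425,265),"side":(215,145,395,315)}
rng={"yellow":((20,130,90),(35,255,255)),"green":((50,110,40),(85,255,255)),"red":((0,150,90),(8,255,255)),"blue":((100,150,60),(125,255,255))}
for n in("top","side"):
    f=dict(np.load(n+"0.npz"));x0,y0,x1,y1=roi[n]
    hsv=cv2.cvtColor(f["color"],cv2.COLOR_BGR2HSV)
    for c,(lo,hi) in rng.items():
        m=np.zeros(hsv.shape[:2],np.uint8);m[y0:y1,x0:x1]=cv2.inRange(hsv,lo,hi)[y0:y1,x0:x1]
        k,l,st,ce=cv2.connectedComponentsWithStats(m)
        for i in range(1,k):
            if st[i,4]<3: continue
            mm=(l==i).astype(np.uint8)
            if c=="yellow" and st[i,4]>100: mm=cv2.morphologyEx(mm,cv2.MORPH_OPEN,np.ones((6,6) if n=="top" else (5,5),np.uint8))
            v,u=np.nonzero(mm);uv=np.c_[u,v]
            D=depth(f,uv);z=np.median(D[:,2])
            P=plane(f,uv,z);w,V=np.linalg.eigh(np.cov(P[:,:2].T));a=V[:,1]*np.sign(V[1,1])
            print(n,c,st[i].tolist(),len(u),"z",round(z,4),np.round(np.percentile(D[:,2],[5,95]),3),"cen",np.round(P.mean(0),4),"size",np.round(np.sqrt(12*w),4),"yaw",round(float(np.arctan2(-a[0],a[1])),4))
    # post tops: local highest points z 0.2..0.24
    v,u=np.mgrid[y0:y1,x0:x1];uv=np.c_[u.ravel(),v.ravel()];D=depth(f,uv)
    s=cv2.cvtColor(f["color"],cv2.COLOR_BGR2HSV)[uv[:,1],uv[:,0],1]
    for nm,sel in(("bar+post",(D[:,2]>.18)&(s<60)),):
        q=np.zeros(hsv.shape[:2],np.uint8);q[uv[sel,1],uv[sel,0]]=255
    big=cv2.resize(q[y0:y1,x0:x1],None,fx=3,fy=3,interpolation=0);cv2.imwrite(f"pics/{n}_m.png",big)
E
```

```text
top yellow [257, 202, 37, 29, 409] 349 z 0.2193 [0.212 0.226] cen [0.5042 0.1238 0.2193] size [0.0317 0.105 ] yaw -0.1051
top yellow [332, 213, 54, 13, 451] 394 z 0.2272 [0.22  0.234] cen [ 0.5189 -0.1579  0.2272] size [0.0324 0.118 ] yaw 0.0214
top yellow [311, 229, 2, 4, 8] 8 z 0.2194 [0.071 0.225] cen [0.4852 0.016  0.2194] size [0.0057 0.0129] yaw -1.5696
top green [377, 225, 7, 7, 30] 30 z 0.2765 [0.231 0.284] cen [ 0.4862 -0.1887  0.2765] size [0.0142 0.0207] yaw 0.8901
top red [336, 221, 2, 4, 4] 4 z 0.2239 [0.034 0.237] cen [ 0.5095 -0.0618  0.2239] size [0.0051 0.014 ] yaw 1.4507
top red [260, 226, 2, 3, 4] 4 z 0.2233 [0.219 0.228] cen [0.4948 0.1722 0.2233] size [0.0044 0.0107] yaw 1.2685
top blue [230, 227, 5, 7, 23] 23 z 0.2698 [0.262 0.274] cen [0.4812 0.2536 0.2698] size [0.0134 0.0167] yaw -1.2171
side yellow [318, 175, 38, 33, 349] 294 z 0.227 [0.209 0.231] cen [ 0.5193 -0.1341  0.227 ] size [0.0341 0.1765] yaw 0.0384
side yellow [314, 218, 4, 5, 13] 13 z 0.2173 [0.209 0.222] cen [0.4839 0.0179 0.2173] size [0.0087 0.0205] yaw 0.9818
side yellow [266, 225, 35, 27, 393] 347 z 0.2188 [0.206 0.222] cen [0.5058 0.136  0.2188] size [0.0366 0.1129] yaw -0.0497
side green [356, 171, 5, 14, 59] 59 z 0.2565 [0.23  0.278] cen [ 0.4853 -0.1867  0.2565] size [0.0135 0.0733] yaw 0.6232
side red [326, 200, 2, 4, 4] 4 z 0.2265 [0.221 0.232] cen [ 0.5054 -0.0594  0.2265] size [0.0033 0.0215] yaw 0.9125
side blue [254, 251, 7, 17, 67] 67 z 0.2485 [0.224 0.27 ] cen [0.4779 0.2577 0.2485] size [0.0116 0.0566] yaw 0.9602
```

```bash
python3 - <<'E'
from h import *
f=dict(np.load("top0.npz"));img=f["color"].astype(float)
yel=np.minimum(img[...,1],img[...,2])-img[...,0]   # yellowness
def cross(p,lvl,up):
    for i in range(len(p)-1):
        a,b=(p[i],p[i+1])
        if (a<lvl<=b) if up else (a>=lvl>b): return i+(lvl-a)/(b-a)
for nm,cs,r0,r1,z in(("A",range(351,385),207,232,.227),("B",range(260,291),208,238,.213)):
    for e in("far","near"):
        uv=[]
        for c in cs:
            p=yel[r0:r1,c]
            y=cross(p,60,True) if e=="far" else None
            if e=="near":
                y=cross(p[::-1],60,True); y=None if y is None else len(p)-1-y
            if y is not None: uv.append((c,r0+y))
        P=plane(f,uv,z)
        vx,vy,x0,y0=cv2.fitLine(P[:,:2].astype(np.float32),cv2.DIST_HUBER,0,.001,.001)[:,0]
        if vy<0:vx,vy=-vx,-vy
        ym=np.mean(P[:,1]);print(nm,e,len(P),"yaw",round(float(-vx/vy),4),"x at ymid",round(float(x0+(ym-y0)*vx/vy),4),round(ym,4),"res",np.round(np.std((P[:,0]-x0)-(P[:,1]-y0)*vx/vy),4))
    # ends: rows across
    rows=range(215,223) if nm=="A" else range(219,229)
    uvR=[];uvL=[]
    for r in rows:
        a,b=(335,395) if nm=="A" else (250,300)
        p=yel[r,a:b]; y=cross(p[::-1],60,True); uvR.append((b-1-y,r)); uvL.append((a+cross(p,60,True),r))
    print(nm,"R",np.round(plane(f,uvR,z)[:,:2],4).tolist());print(nm,"L",np.round(plane(f,uvL,z)[:,:2],4).tolist())
print(np.round(yel[226:235,306:318]).astype(int))
# bar edges: gray profile in columns
g=img.mean(2)
for c in(297,303,308,245,388,394): print(c,np.round(g[214:238,c]).astype(int).tolist())
E
```

```text
A far 34 yaw 0.0199 x at ymid 0.5393 -0.1569 res 0.0004
A near 34 yaw 0.0065 x at ymid 0.5044 -0.1564 res 0.0003
A R [[0.5324, -0.2145], [0.5292, -0.2144], [0.5261, -0.2137], [0.523, -0.2135], [0.5199, -0.2131], [0.5167, -0.2133], [0.5136, -0.2144], [0.5105, -0.2142]]
A L [[0.5324, -0.0941], [0.5293, -0.0952], [0.5261, -0.0952], [0.523, -0.095], [0.5199, -0.0952], [0.5168, -0.0951], [0.5136, -0.0951], [0.5105, -0.0949]]
B far 30 yaw -0.0697 x at ymid 0.525 0.1295 res 0.0047
B near 31 yaw -0.0794 x at ymid 0.4902 0.129 res 0.0019
B R [[0.5222, 0.0889], [0.5191, 0.0725], [0.5159, 0.072], [0.5128, 0.0722], [0.5096, 0.0731], [0.5065, 0.073], [0.5034, 0.0732], [0.5002, 0.0739], [0.4971, 0.0739], [0.494, 0.0743]]
B L [[0.5222, 0.1858], [0.5191, 0.1856], [0.5159, 0.1857], [0.5128, 0.1863], [0.5097, 0.1866], [0.5065, 0.187], [0.5034, 0.1872], [0.5003, 0.1872], [0.4971, 0.1874], [0.494, 0.1878]]
[[  3   4   3   3   3   2   3   3   3   3   3   2]
 [  4   3   2   4   0  -2  -4  -2   2   3   3   4]
 [  3   3   3   0   3  24  32  14  -1   4   4   4]
 [  2   4   1  -2  12 104 142  55  -5   2   2  
[... 291 characters left out ...]
39, 141, 129, 89, 136, 150, 146, 148, 148, 158, 173, 176, 158, 48, 118, 157, 150, 149, 151]
303 [149, 148, 147, 148, 153, 150, 151, 151, 149, 148, 146, 146, 150, 149, 144, 145, 174, 166, 132, 134, 152, 150, 147, 154]
308 [149, 147, 148, 148, 149, 149, 148, 149, 149, 147, 148, 147, 149, 152, 139, 143, 181, 182, 164, 99, 155, 152, 152, 154]
245 [142, 137, 88, 34, 29, 39, 65, 62, 67, 82, 78, 125, 174, 162, 113, 94, 141, 147, 165, 162, 160, 161, 161, 161]
388 [146, 126, 107, 157, 120, 134, 132, 146, 172, 184, 165, 80, 143, 140, 139, 139, 136, 134, 132, 130, 154, 187, 185, 184]
394 [83, 70, 79, 129, 130, 141, 138, 150, 176, 183, 165, 80, 145, 141, 141, 139, 141, 140, 139, 139, 141, 140, 143, 141]
```

```bash
python3 - <<'E'
from h import *
def cross(p,lvl=60):
    for i in range(len(p)-1):
        a,b=p[i],p[i+1]
        if a<lvl<=b: return i+(lvl-a)/(b-a)
def fit(P):
    vx,vy,x0,y0=cv2.fitLine(P[:,:2].astype(np.float32),cv2.DIST_WELSCH,0,.0001,.0001)[:,0]
    if vy<0:vx,vy=-vx,-vy
    ym=P[:,1].mean();return "yaw %.4f x %.4f at y %.4f res %.4f"%(-vx/vy,x0+(ym-y0)*vx/vy,ym,np.median(abs((P[:,0]-x0)-(P[:,1]-y0)*vx/vy)))
def seg(f,cs,r0,r1,z,far):
    img=f["color"].astype(float);yel=np.minimum(img[...,1],img[...,2])-img[...,0];uv=[]
    for c in cs:
        p=yel[r0:r1,c];y=cross(p if far else p[::-1])
        if y is not None: uv.append((c,r0+y if far else r1-1-y))
    return plane(f,uv,z)
t=dict(np.load("top0.npz"));s=dict(np.load("side0.npz"))
print("B near",fit(seg(t,range(266,291),214,238,.213,False)))
print("B far",fit(seg(t,range(262,272),208,238,.213,True)))
print("B far2",fit(seg(t,range(284,292),208,238,.213,True)))
print("sideA near",fit(seg(s,range(336,352),165,215,.227,False)),"far",fit(seg(s,range(334,348),165,215,.227,True)))
print("sideB near",fit(seg(s,range(282,298),215,260,.213,False)),"far",fit(seg(s,range(272,292),222,260,.213,True)))
# bars, top view: bright centroid along columns
g=t["color"].astype(float).mean(2)
for nm,cs,a,b,z in(("barA",[387,388,389,390,392,393,394,395,396],220,227,.215),("barB",range(296,311),226,236,.201)):
    uv=[]
    for c in cs:
        p=np.clip(g[a:b,c]-158,0,None);uv.append((c,a+(p*np.arange(b-a)).sum()/p.sum()))
    print(nm,fit(plane(t,uv,z)))
E
```

```text
B near yaw -0.0717 x 0.4893 at y 0.1197 res 0.0004
B far yaw -0.0682 x 0.5270 at y 0.1558 res 0.0002
B far2 yaw -0.0771 x 0.5220 at y 0.0906 res 0.0004
sideA near yaw 0.0102 x 0.5020 at y -0.1372 res 0.0001 far yaw 0.0379 x 0.5393 at y -0.1674 res 0.0005
sideB near yaw -0.0688 x 0.4909 at y 0.1219 res 0.0000 far yaw -0.2793 x 0.5310 at y 0.1111 res 0.0039
barA yaw -0.0193 x 0.5101 at y -0.2323 res 0.0004
barB yaw nan x nan at y nan res nan<stdin>:27: RuntimeWarning: invalid value encountered in scalar divide
<stdin>:9: RuntimeWarning: invalid value encountered in scalar divide
<stdin>:9: RuntimeWarning: invalid value encountered in divide
```

Known heights and sizes check out: guards measure 119 and 114 mm long and 35 mm wide, and the B stop and blue hook fall on the fitted rail B line. The yaws are A ≈ +0.010 and B ≈ −0.072. I'll grasp now.

```bash
cat > g.py <<'E'
import numpy as np
from workcell import env
TA,TB=.010,-.072
def q(t): return [np.cos(t/2),np.sin(t/2),0,0]
def ax(t): return np.array([np.cos(t),np.sin(t),0]),np.array([-np.sin(t),np.cos(t),0])
def force(n=6):
    F=[]
    for _ in range(n): F.append(env.read_contact_force()); env.dwell(.01)
    return np.mean(F,0)
def st(m=""): print(m,"t%.2f"%env.read_t(),"p",np.round(env.read_ee_pos(),4),"F",np.round(force(),2),"w%.4f"%env.read_grip_width())
E
python3 - <<'E'
from g import *
env.line_to([.139,-.609,.40],v=.3)
g=np.array([.4885,-.188,.2413])
env.movep([g[0],g[1],.34],q(TA))
env.gripper_to(.045,40)
st("above")
F=np.array([env.read_contact_force() for _ in range(3)]);print(F)
env.line_to(g,v=.1,until_force=6);st("down")
import cv2
for n in("side","top"):
    f=env.grab_frame(n);c=f["color"]
    c=c[145:245,275:395] if n=="side" else c[180:265,330:430]
    cv2.imwrite(f"pics/{n}1.png",cv2.resize(c,(480,400),interpolation=cv2.INTER_CUBIC))
a,b=cv2.imread("pics/side1.png"),cv2.imread("pics/top1.png");cv2.imwrite("pics/pair1.png",np.hstack([a[:,:400],b[:,:400]]))
E
```

```text
above t3.27 p [ 0.4885 -0.1881  0.34  ] F [0.03 0.07 0.33] w0.0451
[[-0.9057272  -0.39862478  0.54015595]
 [-0.9057272  -0.39862478  0.54015595]
 [-0.9057272  -0.39862478  0.54015595]]
down t4.45 p [ 0.4889 -0.1882  0.242 ] F [0.32 0.09 0.34] w0.0452
```

View pics/pair1.png

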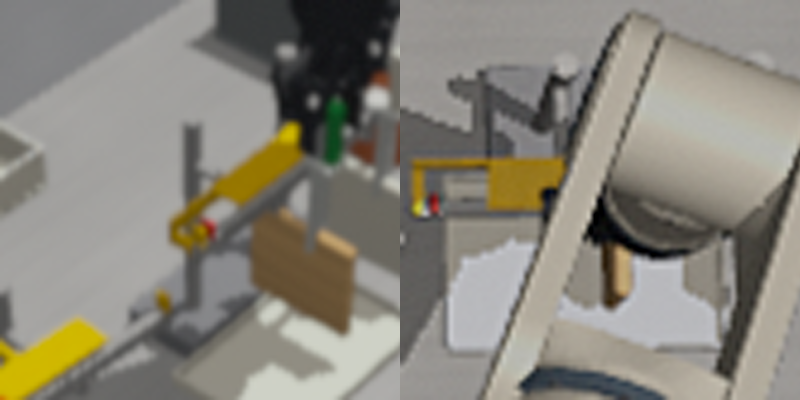

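The side view shows the green grip at (335,130) with the dark fingers on either side of it; in the top view the wrist hides it. Next: close gently, then centre the lateral play by feel.

```bash
python3 - <<'E'
from g import *
env.gripper_to(.0,40);st("closed");print(env.read_finger_force())
ex,ey=ax(TA)
p0=np.array(env.read_ee_pos())
F0=force(10);print("F0",F0.round(2))
for s in(1,-1):
    for d in np.arange(.001,.0061,.001):
        env.line_to(p0+s*d*ex,v=.02)
        F=force(6)-F0;print(s,round(d*1e3),F.round(2))
        if abs(F@ex)>2: break
    env.line_to(p0,v=.03)
st("end")
E
```

```text
closed t4.98 p [ 0.4887 -0.1882  0.2415] F [-0.56 -1.09  1.28] w0.0134
39.67564344406128
F0 [ 0.04 -0.95  1.34]
1 1 [-1.57 -0.21  0.69]
1 2 [-2.21  0.68  0.91]
-1 1 [ 1.75  0.93 -0.59]
-1 2 [ 1.42  0.91 -0.48]
-1 3 [ 1.34  0.32 -0.12]
-1 4 [ 4.81  0.5  -1.23]
end t7.45 p [ 0.488  -0.188   0.2412] F [-2.01 -0.01  3.03] w0.0134
```

```bash
python3 - <<'E'
from g import *
ex,ey=ax(TA)
c=np.array([.4881,-.188,.2417])  # lateral centre of play
lat=0
def go(s,v):
    env.line_to(c+s*ey+lat*ex,v=v);F=force(5);print(round(s*1e3,1),"lat%.4f"%lat,F.round(2),np.round(env.read_ee_pos(),4));return F
for s in(.01,.02,.04,.06,.08,.09):
    F=go(s,.05)
    if abs(F@ex)>3: lat+=.001*np.sign(F@ex)
    if F@ey<-6: print("STOP");break
else:
    fy=[F@ey]
    for s in np.arange(.092,.125,.001):
        F=go(s,.02); fy.append(F@ey)
        if len(fy)>5 and fy[-1]<np.median(fy[1:5])-2.2: print("contact");break
print(env.read_t())
E
```

```text
10.0 lat0.0000 [-0.01  2.3   0.59] [ 0.4879 -0.1772  0.2416]
20.0 lat0.0000 [0.21 2.18 0.82] [ 0.4879 -0.1674  0.2416]
40.0 lat0.0000 [-0.16  2.43  0.65] [ 0.4876 -0.1474  0.2417]
60.0 lat0.0000 [-0.1   1.7   0.63] [ 0.4874 -0.1275  0.2417]
80.0 lat0.0000 [0.27 1.85 0.93] [ 0.4873 -0.1075  0.2417]
90.0 lat0.0000 [-0.13  1.71  0.52] [ 0.4872 -0.0975  0.2417]
92.0 lat0.0000 [ 0.23 -0.21  0.58] [ 0.4872 -0.0961  0.2417]
93.0 lat0.0000 [ 0.03 -1.88  0.25] [ 0.4872 -0.0952  0.2417]
94.0 lat0.0000 [ 0.07 -1.71  0.24] [ 0.4872 -0.094   0.2417]
95.0 lat0.0000 [-0.01 -1.6   0.06] [ 0.4871 -0.0929  0.2417]
96.0 lat0.0000 [ 0.4  -1.53  0.52] [ 0.4872 -0.0919  0.2417]
97.0 lat0.0000 [-0.23 -1.37  0.62] [ 0.4871 -0.0909  0.2417]
98.0 lat0.0000 [-0.08 -1.15  0.64] [ 0.4871 -0.0899  0.2417]
99.0 lat0.0000 [-0.12 -1.03  0.84] [ 0.4871 -0.0889  0.2417]
100.0 lat0.0000 [-0.22 -1.31  0.39] [ 0.4871 -0.088   0.2417]
101.0 lat0.0000 [ 0.05 -1.21  0.35] [ 0.4871 -0.0869  0.2417]
102.0 lat0.0000 [-0.03 -1.51  0.67] [ 0.4871 -0.0859  0.2417]
103.0 lat0.0000 [ 0.13 -1.16  0.26] [ 0.4871 -0.0849  0.2417]
104.0 lat0.0000 [ 0.16 -1.48  0.37] [ 0.487  -0.0839  0.2417]
105.0 lat0.0000 [-0.05 -1.05  0.1 ] [ 0.4871 -0.0829  0.2417]
106.0 lat0.0000 [-0.08 -1.34  1.04] [ 0.487  -0.0819  0.2417]
107.0 lat0.0000 [ 0.3  -1.48  0.54] [ 0.487  -0.0809  0.2417]
108.0 lat0.0000 [-0.06 -1.08  0.04] [ 0.487  -0.0799  0.2417]
109.0 lat0.0000 [-0.05 -1.31  0.27] [ 0.487  -0.0789  0.2417]
110.0 lat0.0000 [ 0.16 -1.35  0.23] [ 0.487  -0.0779  0.2417]
111.0 lat0.0000 [ 0.27 -1.34  0.38] [ 0.487  -0.0769  0.2417]
112.0 lat0.0000 [ 0.02 -1.19  0.45] [ 0.487  -0.0759  0.2417]
113.0 lat0.0000 [-0.07 -1.69  0.53] [ 0.487  -0.075   0.2417]
114.0 lat0.0000 [ 0.3  -2.41  0.03] [ 0.4869 -0.074   0.2417]
115.0 lat0.0000 [-0.33 -3.88  0.43] [ 0.4869 -0.0731  0.2417]
contact
17.45
```

The buffer was felt at TCP y ≈ −0.075, matching the prediction, and is pressed about 2 mm (2.5 N). Next: back off slightly, lift straight up, go round the stops and hover over the loading gap.

```bash
python3 - <<'E'
from g import *
import cv2
env.line_to([.4870,-.0783,.2417],v=.03);st("backed")
env.gripper_to(0,60)
for z in(.247,.253,.259):
    h=env.line_to([.4870,-.0783,z],v=.04,until_force=7);st("lift %s"%h)
    if h: raise SystemExit
env.line_to([.4870,-.0783,.2787],v=.06);st("up")
env.line_to([.4864,-.015,.2787],v=.1)
env.line_to([.4630,-.015,.2767],rot=q(TB),v=.06);st("side")
env.line_to([.4676,.0487,.2727],v=.08);st("over gap")
f=env.grab_frame("side");np.savez("side2.npz",**f)
cv2.imwrite("pics/side2.png",cv2.resize(f["color"][155:295,235:395],(640,560),interpolation=cv2.INTER_CUBIC))
f=env.grab_frame("top");cv2.imwrite("pics/top2.png",cv2.resize(f["color"][180:265,215:425],(800,324),interpolation=cv2.INTER_CUBIC))
E
```

```text
backed t17.77 p [ 0.487  -0.0782  0.2417] F [-0.04  0.52  0.82] w0.0134
lift False t18.32 p [ 0.4869 -0.0784  0.247 ] F [-0.16 -0.04 -3.3 ] w0.0130
lift False t18.68 p [ 0.4872 -0.0784  0.2534] F [-0.27  0.11 -3.57] w0.0135
lift False t19.02 p [ 0.4872 -0.0783  0.2594] F [-0.31  0.   -3.09] w0.0130
up t19.55 p [ 0.4872 -0.0783  0.2792] F [-0.05  0.13 -3.45] w0.0133
side t20.93 p [ 0.4633 -0.0152  0.2769] F [ 0.22  0.03 -3.39] w0.0132
over gap t21.93 p [0.4676 0.0485 0.2727] F [-0.37 -0.19 -3.22] w0.0132
```

View pics/side2.png

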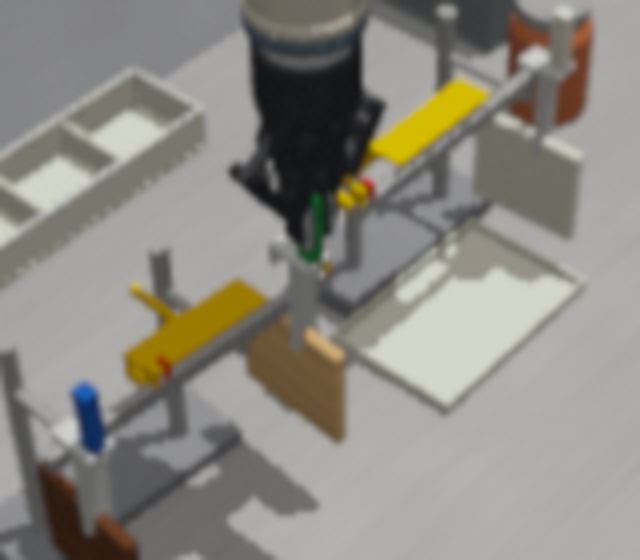

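View pics/top2.png

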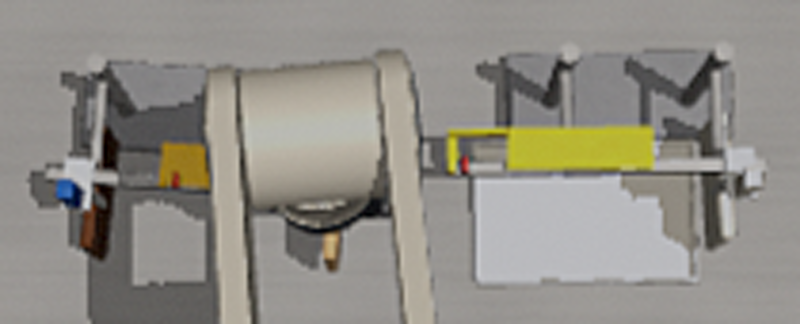

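The board hangs upright from the gripper above rail B's near end (side crop: hook 285,245, board 300,370), clear of the guard and of rail A. Now lower it by feel.

```bash
python3 - <<'E'
from g import *
env.line_to([.4676,.0487,.246],v=.08);st("a")
h=env.line_to([.4676,.0487,.2305],v=.03,until_force=3);st("b %s"%h)
if not h:
    F0=force(6)
    for z in np.arange(.2300,.2255,-.0005):
        env.line_to([.4676,.0487,z],v=.02);F=force(5);print(round(z,4),F.round(2))
        if F[2]>F0[2]+3.3: break
st("c")
E
```

```text
a t22.56 p [0.4675 0.0486 0.2458] F [ 0.15  0.4  -3.04] w0.0132
b True t23.08 p [0.4676 0.0487 0.2319] F [-0.07 -0.02  4.18] w0.0132
c t23.13 p [0.4676 0.0487 0.232 ] F [0.58 0.14 3.74] w0.0134
```

Contact came about 5 mm higher than stated, which agrees with the depth readings (B guard and blue grip also read 5–6 mm high). I'll confirm seating with the lateral play test.

```bash
python3 - <<'E'
from g import *
ex,ey=ax(TB)
p=np.array([.4676,.0487,.2320])
for z in(.2323,.2326,.2329,.2332):
    p[2]=z;env.line_to(p,v=.02);F=force(6);print(z,F.round(2),np.round(env.read_ee_pos(),4))
    if F[2]<1.2: break
for s in(1,-1):
    for d in np.arange(.001,.0061,.001):
        env.line_to(p+s*d*ex,v=.02);F=force(6);print(s,round(d*1e3),F.round(2))
        if abs(F@ex)>2.6: break
    env.line_to(p,v=.03)
st("end")
E
```

```text
0.2323 [0.95 0.18 2.76] [0.4677 0.0487 0.2324]
0.2326 [1.09 0.23 1.34] [0.4676 0.0487 0.2326]
0.2329 [1.12 0.22 0.34] [0.4676 0.0487 0.2328]
1 1 [-1.56  0.47  0.92]
1 2 [-1.74 -0.02  0.55]
1 3 [-3.03 -0.33  0.9 ]
-1 1 [ 0.62 -0.26 -0.67]
-1 2 [ 0.85  0.19 -0.43]
-1 3 [ 0.34 -0.23 -0.27]
-1 4 [ 3.84 -0.48 -1.3 ]
end t26.72 p [0.4673 0.0487 0.2327] F [-0.81 -0.22  1.  ] w0.0133
```

Seated: the play is −3.3 to +2.5 mm. Sliding along rail B now.

```bash
python3 - <<'E'
from g import *
ex,ey=ax(TB)
c=np.array([.4676,.0487,.2328])-.0004*ex
lat=0
def go(s,v):
    env.line_to(c+s*ey+lat*ex,v=v);F=force(5);print(round(s*1e3,1),"lat%.4f"%lat,F.round(2),np.round(env.read_ee_pos(),4));return F
for s in(.01,.02,.03,.045,.06,.075,.09,.1):
    F=go(s,.04)
    if abs(F@ex)>2.2: lat+=.0008*np.sign(F@ex)
    if F@ey<-6: print("STOP");break
else:
    fy=[]
    for s in np.arange(.102,.125,.001):
        F=go(s,.02); fy.append(F@ey)
        if len(fy)>4 and fy[-1]<np.median(fy[1:5])-1.9: print("contact");break
print(env.read_t())
E
```

```text
10.0 lat0.0000 [-0.38  1.8   0.73] [0.468  0.0593 0.2328]
20.0 lat0.0000 [-0.09  1.3   0.77] [0.4687 0.0692 0.2328]
30.0 lat0.0000 [-0.12  1.71  0.3 ] [0.4694 0.0791 0.2328]
45.0 lat0.0000 [-0.29  1.64  0.24] [0.4705 0.0941 0.2329]
60.0 lat0.0000 [-0.1   1.73  0.06] [0.4716 0.1091 0.2328]
75.0 lat0.0000 [ 0.42  1.49 -0.4 ] [0.4727 0.124  0.2328]
90.0 lat0.0000 [-0.02  1.87  0.41] [0.4737 0.139  0.2328]
100.0 lat0.0000 [-0.26  1.95  0.36] [0.4745 0.149  0.2328]
102.0 lat0.0000 [-0.78 -0.53  0.18] [0.4745 0.1504 0.2328]
103.0 lat0.0000 [ 0.18 -2.02  0.5 ] [0.4746 0.1513 0.2328]
104.0 lat0.0000 [ 0.45 -1.78  0.51] [0.4747 0.1525 0.2328]
105.0 lat0.0000 [-0.63 -0.43  0.57] [0.4748 0.1536 0.2328]
106.0 lat0.0000 [-0.13 -1.31 -0.24] [0.4748 0.1546 0.2328]
107.0 lat0.0000 [-0.36 -1.03 -0.  ] [0.4749 0.1555 0.2328]
108.0 lat0.0000 [-0.14 -1.69  0.19] [0.475  0.1565 0.2328]
109.0 lat0.0000 [-0.12 -1.24  0.39] [0.475  0.1575 0.2328]
110.0 lat0.0000 [ 0.06 -1.48  0.48] [0.4751 0.1585 0.2328]
111.0 lat0.0000 [-0.25 -1.38  0.61] [0.4752 0.1595 0.2328]
112.0 lat0.0000 [ 0.07 -1.47  0.27] [0.4753 0.1605 0.2328]
113.0 lat0.0000 [-0.38 -2.26  0.28] [0.4753 0.1614 0.2328]
114.0 lat0.0000 [-0.49 -3.24  0.95] [0.4754 0.1623 0.2328]
115.0 lat0.0000 [-0.25 -4.86  0.6 ] [0.4754 0.1633 0.2328]
contact
34.8833
```

```bash
python3 - <<'E'
from g import *
import cv2
ex,ey=ax(TB)
c=np.array([.4676,.0487,.2328])-.0004*ex
env.line_to(c+.1128*ey,v=.02);st("eased")
env.gripper_to(.020);env.dwell(.2);env.gripper_to(.036);st("open")
p=c+.1128*ey
h=env.line_to(p+[0,0,.03],v=.04,until_force=4);st("up %s"%h)
if not h:
    env.line_to(p+[0,0,.16],v=.15); env.movep([.40,-.25,.42],q(0));st("away")
    for n,(x0,y0,x1,y1) in{"side":(235,155,395,295),"top":(215,170,425,270)}.items():
        f=env.grab_frame(n);np.savez(n+"3.npz",**f)
        cv2.imwrite(f"pics/{n}3.png",cv2.resize(f["color"][y0:y1,x0:x1],None,fx=3.8,fy=3.8,interpolation=cv2.INTER_CUBIC))
E
```

```text
eased t35.14 p [0.4754 0.1616 0.2328] F [-0.24 -0.14 -0.09] w0.0132
open t35.93 p [0.4753 0.1612 0.2328] F [ 0.28 -0.12 -0.1 ] w0.0359
up False t36.88 p [0.4751 0.1612 0.2626] F [ 0.2  -0.06  0.18] w0.0361
away t39.50 p [ 0.4004 -0.2494  0.4198] F [ 0.03  0.23 -0.29] w0.0360
```

View pics/side3.png

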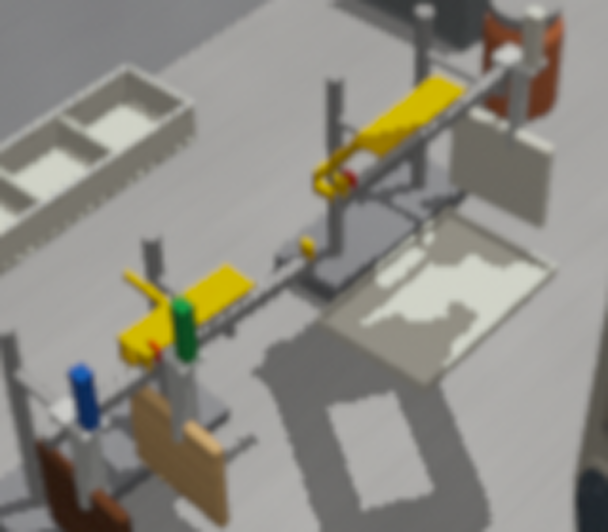

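View pics/top3.png

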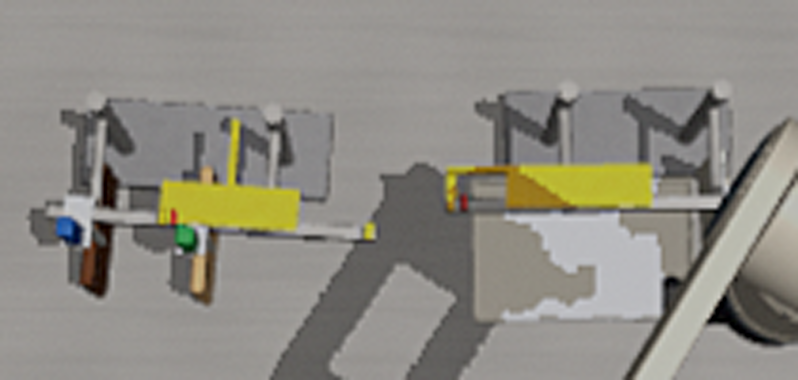

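The green hanger hangs on rail B directly against the red buffer (top crop: grip 186,236, buffer 173,216). The white and blue hangers have not moved, so I'm handing in.

```bash
python3 -c "
from workcell import env
print(env.sign_off(),env.read_t())"
```

```text
the job is handed in; nothing more can be done
the job is handed in; nothing more can be done
```

The green-gripped board now hangs on the next rail against its far red buffer; the gripper let go and backed away, and the job was handed in about 40 s into the 67 s limit (no verdict came back).

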